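# Sort a mixed-up power-stage kit back into its trays

## Task

The four parts of the power-stage kit were put back in each other's trays: put each upright in the middle of its own, the black capacitor in the red tray, the grey relay in the yellow tray, the blue terminal block in the blue tray and the finned heat sink in the green tray. Put only one part in a tray at a time, using the white tray as the free spot and leaving it empty at the end. Never tip a part over, and do not push the wound ring core that lies beside the trays.

Things in the scene. Friction and masses are not known exactly. Their poses are not given: they have to be found in the camera images.
- capacitor: black upright cylinder with a light top (can capacitor), diameter 35 mm, 52 mm high; origin: centre of its underside, z up along its axis
- relay: grey box-shaped plug-in relay with a pale front label, 22 (x) x 28 (y) x 34 (z) mm; origin: centre of its underside, z up
- terminal_block: blue four-way rail terminal block, 45 (x) x 24 (y) x 37 (z) mm, grasp across the 24 mm (its flat sides face +-y); origin: centre of its underside, z up
- heat_sink: white-silver finned heat sink, 40 (x) x 50 (y) x 26 (z) mm, fins run along x, so grasp it over the fin ends across the 40 mm; origin: centre of its underside, z up
- red_tray: red square parts tray, fixed, 86 x 86 mm outside, 78 x 78 mm inside, with a black floor 6 mm above its underside and a red rim 12 mm above its underside (6 mm above the floor), 4 mm thick; a small white label holder on one side. It lies on a grey bench mat 3 mm thick. Origin: centre of its underside; x and y along its sides, z up. Home of the capacitor.
- yellow_tray: yellow square parts tray, fixed, 86 x 86 mm outside, 78 x 78 mm inside, with a black floor 6 mm above its underside and a yellow rim 12 mm above its underside (6 mm above the floor), 4 mm thick; a small white label holder on one side. It lies on a grey bench mat 3 mm thick. Origin: centre of its underside; x and y along its sides, z up. Home of the relay.
- blue_tray: blue square parts tray, fixed, 86 x 86 mm outside, 78 x 78 mm inside, with a black floor 6 mm above its underside and a blue rim 12 mm above its underside (6 mm above the floor), 4 mm thick; a small white label holder on one side. It lies on a grey bench mat 3 mm thick. Origin: centre of its underside; x and y along its sides, z up. Home of the terminal block.
- green_tray: green square parts tray, fixed, 86 x 86 mm outside, 78 x 78 mm inside, with a black floor 6 mm above its underside and a green rim 12 mm above its underside (6 mm above the floor), 4 mm thick; a small white label holder on one side. It lies on a grey bench mat 3 mm thick. Origin: centre of its underside; x and y along its sides, z up. Home of the heat sink.
- white_tray: white square parts tray, fixed, 86 x 86 mm outside, 78 x 78 mm inside, with a black floor 6 mm above its underside and a white rim 12 mm above its underside (6 mm above the floor), 4 mm thick; a small white label holder on one side. It lies on a grey bench mat 3 mm thick. Origin: centre of its underside; x and y along its sides, z up. The spare tray: empty at the start.
- toroid: loose yellow and copper wound ring core lying flat on the back left of the grey mat, diameter 67 mm, 23 mm high, a bystander; origin: centre of its underside, z up
There are look-alikes about, which are no part of the job. Leave any purple or turquoise look-alike of the heat_sink alone.

How it is judged:
On the way:
1. a part was parked in the white tray on the way (((horizontal distance between capacitor and white_tray below 0.035 m and z of capacitor in the frame of white_tray below 0.01 m) or (horizontal distance between relay and white_tray below 0.035 m and z of relay in the frame of white_tray below 0.01 m) or (horizontal distance between terminal_block and white_tray below 0.035 m and z of terminal_block in the frame of white_tray below 0.01 m) or (horizontal distance between heat_sink and white_tray below 0.035 m and z of heat_sink in the frame of white_tray below 0.01 m))), for 0.2 s.
At the end, for the whole second after the job is handed in: Each of the four parts stands upright (within 0.1 rad), flat on the floor of its own tray, its centre within 12 mm of the tray's centre, released and at rest, so the white tray is empty; the ring core has moved less than 20 mm (horizontal distance between capacitor and red_tray below 0.012 m and z of capacitor in the frame of red_tray below 0.01 m and angle between each of capacitor, relay, terminal_block, heat_sink's own z axis and vertical below 0.1 rad and linear speed of each of capacitor, relay, terminal_block, heat_sink below 0.02 m/s and contact force between each of capacitor, relay, terminal_block, heat_sink and the fingers below 0.1 N and horizontal distance between relay and yellow_tray below 0.012 m and z of relay in the frame of yellow_tray below 0.01 m and horizontal distance between terminal_block and blue_tray below 0.012 m and z of terminal_block in the frame of blue_tray below 0.01 m and horizontal distance between heat_sink and green_tray below 0.012 m and z of heat_sink in the frame of green_tray below 0.01 m and distance of toroid from where it was at the start of the episode below 0.02 m); the robot touches nothing.
It fails at once if a part was tipped over (angle between any of capacitor, relay, terminal_block, heat_sink's own z axis and vertical above 0.8 rad).
It fails at once if two parts were in one tray together ((horizontal distance between capacitor and relay below 0.05 m and height (world z) of each of capacitor, relay below 0.03 m) or (horizontal distance between capacitor and terminal_block below 0.05 m and height (world z) of each of capacitor, terminal_block below 0.03 m) or (horizontal distance between capacitor and heat_sink below 0.05 m and height (world z) of each of capacitor, heat_sink below 0.03 m) or (horizontal distance between relay and terminal_block below 0.05 m and height (world z) of each of relay, terminal_block below 0.03 m) or (horizontal distance between relay and heat_sink below 0.05 m and height (world z) of each of relay, heat_sink below 0.03 m) or (horizontal distance between terminal_block and heat_sink below 0.05 m and height (world z) of each of terminal_block, heat_sink below 0.03 m)).
It fails at once if the ring core was pushed away (distance of toroid from where it was at the start of the episode above 0.02 m).
It also fails if it takes over 112 s, if anything falls off the work surface, if the arm or the gripper's body presses on something with over 40 N, if the wrist force passes 120 N, or if a joint passes its speed limit or range.

## Robot

A 6-joint arm with a two-finger parallel gripper is mounted at the origin on a cart in front of the work surface, level with it; the furniture and walls round the work are solid. World frame = base frame: x ahead of the robot, y to its left, z up, the work surface at z = 0. Lengths are in m, angles in rad, forces in N, time in s.
With the tool pointing down it reaches from about 0.375 to 0.9 m from the base axis. Payload 3.1 kg.
Tool frame: the origin (TCP) lies between the finger pads; the fingertips stand manip.finger_overhang ahead of it and the grasp point (between the pads) lies 5 mm behind it (manip.finger_overhang is the distance from the TCP to the fingertips, in m); z points along the fingers, y is the line along which they close (so a half turn about z gives the same grasp; the last joint's range is limited). The gripper opens to 85 mm and grips with 20 to 120 N. Pads are 22 mm wide; open, the fingers measure 114 mm over their backs; the gripper's body (76 mm by 85 mm) begins 54 mm behind the grasp point. The pads swing forward as they close: fully open they stand 13 mm farther back than shut.
Start: joints at [-0.178, 0.527, 1.433, -0, 1.181, -0.178], TCP at [0.625, 0, 0.245] pointing down, gripper open.
Joint ranges: [-3.08, 3.08], [-0.75, 2.2], [0.22, 2.44], [-1.43, 4.57], [0, 2.65], [-2.85, 2.85]. Speed limits (rad/s): [2.79, 2.79, 3.14, 3.14, 3.14, 3.14].

## Interface

Orientations are given as a unit quaternion [x, y, z, w].
In Python, from station import manip gives the robot as it stands.
- The arm moves only by the tool drive_tool, never from a script. Its argument "plan" is a list of rows, each a list of 7 numbers: the shift along the tool's x, y, z in m, then the turn, a rotation vector about the tool's x, y, z in degrees, then the opening, from -1 (shut) to 1 (fully open). In form: [[x, y, z, wx, wy, wz, gripper], ...]. A call has 1 to 10 rows; each row shifts and turns the commanded pose from where the row before left it, along the tool's axes as they then stand; what a row does not reach is not made up. A row lasts 1/10 s, in which the tool goes at most 50 mm and 8.59 degrees, less where a joint would pass 70% of its speed; a pose out of reach is approached as far as the arm can. A call is refused whole if a number of a shift passes 0.05 or a number of a turn 8.59, either way. A call with a gripper value outside its range is refused whole. The fingers move at their own pace and stop on an object; "newtons" is the grip in N (left out, the last holds). Time passes only in rows, so rows that do not move let the fingers close. It gives the time, the measured TCP pose, the force, the opening and the grip force at its end, in the units of the state.
- manip.sense(): the state, without advancing time (a new reading comes with each control period).
- manip.snapshot(name): name is "scene" or "side" or "wrist"; returns a dict with "image" (420x560x3 uint8, red, green, blue), "z_map" (420x560 float32, m along the optical axis (not along the pixel's ray), 0 where there is no reading), "fov_y" (degrees; the focal length in pixels is half the picture's height over the tangent of half this angle, whatever the lens; pixels are square), "cx", "cy" (the principal point, pixels), "k1" (the pictures are not rectified: a ray, as slopes to the right and down, at radius r is drawn at 1 + k1 r^2 times it, then the intrinsics apply), "extrinsics" (4x4, takes a point from camera to world coordinates); the wrist camera has in their place "mount" (4x4, takes a point from camera to tool coordinates, whose origin is the TCP and whose axes are the flange's). Camera axes: x right, y up, looking along -z (the intrinsics and any distortion apply to the point x, -y, -z); pixel columns grow to the right and rows downward; lengths in m; the calibration is good to about 2 mm. A picture is of the moment at which its call begins: read the wrist's pose just before it.
- manip.sign_off(): hands the job in; it is judged then, once.
The state is a dict: "t": time; "q": joint angles; "qd": joint speeds; "tau": joint torques, N m; "tcp_pos": TCP position; "tool_rot": TCP orientation; "force": force on the tool from outside, world axes, zero at the start; "ft_torque": the same for the moment, N m; "finger_gap": opening from 0.0 (shut) to 1.0 (fully open); "gripper_force": force on a finger pad.
Only numpy, scipy, OpenCV 4.12 (cv2) and the standard library are available. Lean on these libraries where they do the work, as an engineer would, in place of code of your own. Each camera call takes 0.05 s, during which the arm holds its last target. There are 200 camera calls.

## Working session

There is one attempt and no reset: what is moved stays moved. The work goes in short steps, Python scripts to look and compute and a tool call to move; the robot and the scene stay as the last step left them, time stands still between calls to the robot, and variables do not carry over. Pictures are saved under pics/ and viewed, at most 14 in all, crops included, and the job is handed in when it is done.

Besides the shell and the picture viewer there is one more tool, called after "Emit:" by a JSON object that holds its "api" and its "payload". drive_tool: Moves the arm, as the interface text tells. Its arguments: {"type":"object","properties":{"plan":{"type":"array"},"newtons":{"type":"number"}},"required":["plan"]}

```bash
ls; mkdir -p pics; cat > h.py <<'E'
import numpy as np, cv2
from station import manip
def snap(n,f):
    s=manip.sense(); d=manip.snapshot(n); cv2.imwrite('pics/'+f,d['image'][:,:,::-1]); 
    if 'mount' in d:
        from scipy.spatial.transform import Rotation as R
        T=np.eye(4);T[:3,:3]=R.from_quat(s['tool_rot']).as_matrix();T[:3,3]=s['tcp_pos']; d['extrinsics']=T@np.array(d['mount'])
    return d
def rays(d,uv):
    uv=np.atleast_2d(uv).astype(float); f=d['image'].shape[0]/2/np.tan(np.radians(d['fov_y'])/2)
    p=(uv-[d['cx'],d['cy']])/f; q=p.copy()
    for _ in range(20): q=p/(1+d['k1']*(q**2).sum(1,keepdims=True))
    return np.c_[q[:,0],-q[:,1],-np.ones(len(q))]
def onplane(d,uv,z):
    E=np.array(d['extrinsics']); r=rays(d,uv)@E[:3,:3].T; o=E[:3,3]
    return o+r*((z-o[2])/r[:,2])[:,None]
def cloud(d):
    z=d['z_map']; v,u=np.mgrid[:z.shape[0],:z.shape[1]]; r=rays(d,np.c_[u.ravel(),v.ravel()])
    E=np.array(d['extrinsics']); P=(r*z.reshape(-1,1))@E[:3,:3].T+E[:3,3]
    P[z.ravel()<=0]=np.nan
    return P.reshape(*z.shape,3)
E
python3 - <<'E'
from h import *
for n in ['scene','side','wrist']:
    d=snap(n,n+'0.png'); np.savez('/tmp/'+n,**d); E=d['extrinsics']; print(n,np.round(E,3).tolist(),d['fov_y'],d['k1'])
print(manip.finger_overhang, manip.sense())
E
```

```text
pics
scene [[-0.423, 0.382, -0.822, -0.321], [-0.906, -0.18, 0.383, 0.68], [-0.001, 0.907, 0.422, 0.49], [0.0, 0.0, 0.0, 1.0]] 49.2571635041866 -0.1068593669392008
side [[-0.805, 0.252, -0.537, -0.032], [-0.593, -0.348, 0.726, 1.05], [-0.003, 0.903, 0.43, 0.5], [0.0, 0.0, 0.0, 1.0]] 44.917489950658705 0.0013236435686567053
wrist [[1.0, -0.0, 0.002, 0.625], [-0.001, 0.96, 0.279, 0.071], [-0.002, -0.279, 0.96, 0.375], [0.0, 0.0, 0.0, 1.0]] 61.26716939663576 -0.09070676439687866
0.014 {'t': 0.15, 'q': array([-1.78520443e-01,  5.28271331e-01,  1.43360595e+00, -3.17274698e-05,
        1.18135809e+00, -1.78503616e-01]), 'qd': array([-0.00078727, -0.00206304, -0.00390059,  0.00058242,  0.00026117,
       -0.00079642]), 'tau': array([ 1.17890530e-03, -4.42742836e+01, -1.78276026e+01, -2.15643640e-04,
        5.61750654e-03, -9.84718270e-06]), 'tcp_pos': array([6.24486474e-01, 1.00916714e-04, 2.44547533e-01]), 'tool_rot': array([ 7.07108224e-01,  7.07104861e-01, -4.80481415e-04, -6.66318797e-04]), 'force': array([-0.60112761,  0.16103145,  0.48836294]), 'ft_torque': array([0.02888814, 0.02565414, 0.03990089]), 'gripper_force': 0.0, 'finger_gap': 1.000102675960497}
```

View pics/scene0.png

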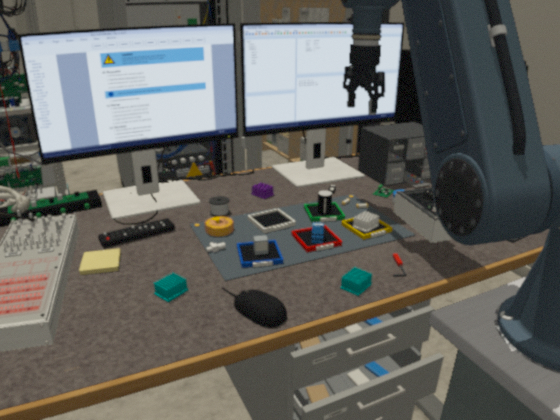

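View pics/wrist0.png

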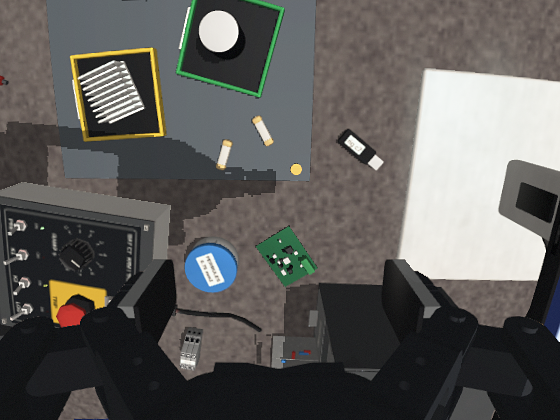

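View pics/side0.png

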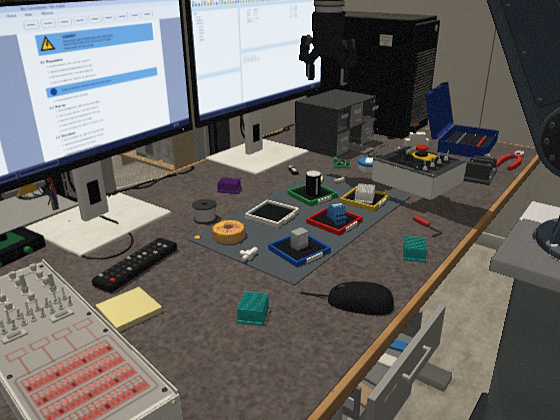

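The scene view shows the relay in the blue tray (260,250), the terminal block in red (318,235), the heat sink in yellow (367,223) and the capacitor in green (325,205). The white tray (271,218) is empty and the toroid is at (220,226). The wrist view confirms the green and yellow trays lie toward +y.

```bash
cat >> h.py <<'E'
HSV={'red':[(0,150,60),(8,255,255)],'yellow':[(22,140,80),(32,255,255)],'blue':[(105,140,50),(125,255,255)],'green':[(55,120,50),(80,255,255)]}
def masks(d):
    hsv=cv2.cvtColor(d['image'],cv2.COLOR_RGB2HSV)
    return {k:cv2.inRange(hsv,*map(np.array,v)) for k,v in HSV.items()}
E
python3 - <<'E'
from h import *
for n in ['scene','side','wrist']:
    d=dict(np.load(f'/tmp/{n}.npz')); P=cloud(d)
    inr=(P[...,0]>.3)&(P[...,0]<.95)&(abs(P[...,1])<.6)
    for k,m in masks(d).items():
        m=((m>0)&inr&(abs(P[...,2]-.012)<.012)).astype(np.uint8)
        m=cv2.morphologyEx(m,cv2.MORPH_CLOSE,np.ones((5,5)))
        c,_=cv2.findContours(m,cv2.RETR_EXTERNAL,cv2.CHAIN_APPROX_NONE)
        if not c: continue
        c=max(c,key=cv2.contourArea)[:,0]
        if len(c)<40: continue
        X=onplane(d,c,.015)[:,:2].astype(np.float32); r=cv2.minAreaRect(X*1000)
        print(n,k,np.round(r[0]),np.round(r[1]),round(r[2]),len(c), 'px',c.mean(0).round())
d=dict(np.load('/tmp/scene.npz'));P=cloud(d)
for u,v in [(271,218),(220,226),(219,206),(262,190),(316,160),(147,180),(360,150),(430,205),(280,170)]: print(u,v,P[v,u].round(3))
E
```

```text
scene red [455. 217.] [ 92. 101.] 85 169 px [316. 239.]
scene yellow [457.  81.] [105.  99.] 3 133 px [367. 228.]
scene blue [452. 382.] [ 39. 102.] 78 102 px [246. 254.]
scene green [579. 159.] [ 35. 107.] 65 67 px [312. 211.]
side red [455. 223.] [101.  96.] 85 176 px [334. 221.]
side yellow [457.  87.] [ 92. 106.] 4 145 px [364. 199.]
side blue [446. 363.] [96. 98.] 76 200 px [299. 250.]
side green [568. 136.] [100. 102.] 73 152 px [312. 194.]
wrist yellow [464.  77.] [89. 86.] 3 335 px [119.  94.]
wrist green [634. -99.] [43. 62.] 33 148 px [287. 256.]
271 218 [0.597 0.262 0.01 ]
220 226 [0.577 0.399 0.027]
219 206 [0.68  0.366 0.029]
262 190 [0.741 0.223 0.025]
316 160 [ 0.868 -0.017  0.039]
147 180 [0.874 0.506 0.055]
360 150 [ 0.814 -0.144  0.071]
430 205 [ 0.401 -0.056  0.064]
280 170 [0.903 0.091 0.011]
```

Emit:
{"api": "drive_tool", "payload": {"plan": [[0.028, -0.019, -0.029, 0, 0, 0, 1], [0.028, -0.019, -0.029, 0, 0, 0, 1], [0.028, -0.019, -0.029, 0, 0, 0, 1], [0.028, -0.019, -0.029, 0, 0, 0, 1], [0.028, -0.019, -0.029, 0, 0, 0, 1], [0.028, -0.019, -0.029, 0, 0, 0, 1], [0, 0, 0, 0, 0, 0, 1], [0, 0, 0, 0, 0, 0, 1], [0, 0, 0, 0, 0, 0, 1]]}}

```text
t: 1.05
tcp_pos: [0.5108, 0.1674, 0.4179]
tool_rot: [0.707, 0.707, -0.001, -0.001]
force: [-0.8, 0.0, 0.0]
finger_gap: 1.0
gripper_force: 0.0
```

```bash
python3 - <<'E'
from h import *
d=snap('wrist','wrist1.png'); np.savez('/tmp/w1',**d); print(manip.sense()['tcp_pos'])
E
```

```text
[0.51091876 0.16714104 0.41763608]
```

View pics/wrist1.png

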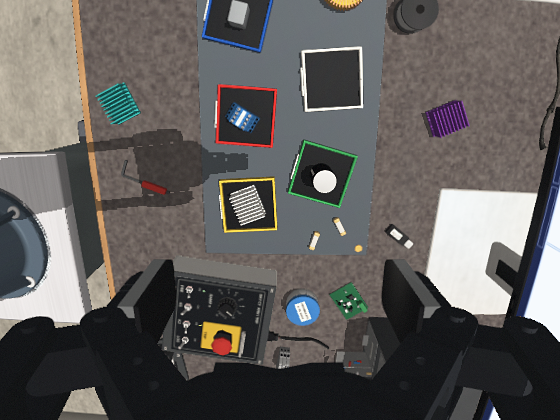

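The lookout shows every tray: yellow (248,205), red (246,116), green (322,173), white (332,79), and blue (237,20), whose top edge is partly cut off. The relay, terminal block, heat sink and capacitor are all visible, and each is yawed.

```bash
cat >> h.py <<'E'
TR={'red':(.455,.22),'yellow':(.463,.08),'blue':(.446,.365),'green':(.575,.14),'white':(.597,.265)}
TOP={'cap':.061,'relay':.043,'tb':.046,'hs':.035}
def measure(d,show=('trays','parts')):
    P=cloud(d); hsv=cv2.cvtColor(d['image'],cv2.COLOR_RGB2HSV); M=masks(d)
    M['white']=cv2.inRange(hsv,np.array((0,0,150)),np.array((180,60,255)))
    for k,c in TR.items():
        near=np.hypot(P[...,0]-c[0],P[...,1]-c[1])<.085
        if near.sum()<500: continue
        if 'trays' in show:
            m=((M[k]>0)&near&(P[...,2]<.024)).astype(np.uint8)
            m=cv2.morphologyEx(m,cv2.MORPH_CLOSE,np.ones((3,3)))
            cs,_=cv2.findContours(m,cv2.RETR_EXTERNAL,cv2.CHAIN_APPROX_NONE)
            if cs:
                q=max(cs,key=len)[:,0]; r=cv2.minAreaRect((onplane(d,q,.015)[:,:2]*1000).astype(np.float32))
                print('tray',k,np.round(r[0],1),np.round(r[1],1),round(r[2],1), 'top' if q[:,1].min()<2 else '')
        if 'parts' in show:
            h=near&(P[...,2]>.024)&(np.hypot(P[...,0]-c[0],P[...,1]-c[1])<.05)
            if h.sum()<60: print('   empty',k); continue
            zt=np.nanpercentile(P[...,2][h],95); t=(h&(abs(P[...,2]-zt)<.004)).astype(np.uint8)
            cs,_=cv2.findContours(t,cv2.RETR_EXTERNAL,cv2.CHAIN_APPROX_NONE); q=np.vstack(cs)[:,0]
            zn=min(TOP.values(),key=lambda z:abs(z-zt))
            r=cv2.minAreaRect((onplane(d,q,zn)[:,:2]*1000).astype(np.float32))
            print('   part in',k,'ztop',zt.round(3),zn,np.round(r[0],1),np.round(r[1],1),round(r[2],1),t.sum())
E
python3 - <<'E'
from h import *
measure(dict(np.load('/tmp/w1.npz')))
E
```

```text
tray red [461.2 213.7] [85.9 86. ] 85.1 
   part in red ztop 0.498 0.061 [ 130.3 -294.4] [387.8  92.6] 7.1 1629
tray yellow [462.4  77.2] [85.9 87.6] 2.8 
   part in yellow ztop 0.038 0.035 [461.5  79.4] [40.3 46.5] 20.4 368
tray blue [451.5 347.9] [71.8 86.4] 75.8 top
   part in blue ztop 0.046 0.046 [456.7 349.8] [28.3 22. ] 75.4 361
tray green [576.4 125.9] [86.2 87. ] 73.8 
   part in green ztop 0.49 0.061 [ 933.1 -278. ] [130.3 261.3] 83.2 1314
tray white [586.8 266.2] [89.3 87. ] 3.7 
   empty white
```

Emit:
{"api": "drive_tool", "payload": {"plan": [[0.045, 0, 0, 0, 0, 0, 1], [0.045, 0, 0, 0, 0, 0, 1], [0, 0, 0, 0, 0, 0, 1], [0, 0, 0, 0, 0, 0, 1], [0, 0, 0, 0, 0, 0, 1]]}}

```text
t: 1.6
tcp_pos: [0.5112, 0.2567, 0.4182]
tool_rot: [0.708, 0.707, -0.001, -0.0]
force: [0.9, -0.9, -0.0]
finger_gap: 1.001
gripper_force: 0.0
```

```bash
sed -i 's/h=near&(P\[...,2\]>.024)/h=near\&(P[...,2]>.024)\&(P[...,2]<.08)/; s/abs(z-zt)/abs(z+.003-zt)/' h.py
python3 - <<'E'
from h import *
measure(dict(np.load('/tmp/w1.npz')),['parts'])
d=snap('wrist','wrist2.png'); np.savez('/tmp/w2',**d);print(manip.sense()['tcp_pos']); measure(d)
P=cloud(d); hsv=cv2.cvtColor(d['image'],cv2.COLOR_RGB2HSV)
m=(hsv[...,1]>120)&(np.hypot(P[...,0]-.577,P[...,1]-.4)<.07)&(P[...,2]>.01)&(hsv[...,0]<35)
print('toroid',np.round(cv2.minEnclosingCircle(P[m][:,:2].astype(np.float32)),4))
E
```

```text
part in red ztop 0.048 0.046 [457.  212.5] [24.2 25.6] 58.4 306
   part in yellow ztop 0.038 0.035 [461.5  79.4] [40.3 46.5] 20.4 368
   part in blue ztop 0.046 0.043 [456.4 350.4] [28.5 22.2] 75.4 361
   part in green ztop 0.064 0.061 [574.7 126.3] [32.9 32.9] 46.3 441
   empty white
[0.51125594 0.25658682 0.41849314]
tray red [461.4 214.1] [86.6 85.5] 85.3 
   part in red ztop 0.048 0.046 [457.4 212.9] [24.7 25.5] 57.7 292
tray yellow [462.2  77.9] [86.2 89.3] 2.8 
   part in yellow ztop 0.038 0.035 [461.3  79. ] [40.7 47.9] 20.4 390
tray blue [453.1 355.5] [85.9 86.2] 75.6 
   part in blue ztop 0.046 0.043 [456.3 350.7] [27.5 21.1] 74.3 314
tray green [576.2 126.8] [88.5 87. ] 73.9 
   part in green ztop 0.064 0.061 [575.  126.2] [33.5 32.9] 89.8 389
tray white [587.2 266.2] [89.  86.5] 3.7 
   empty whiteTraceback (most recent call last):
  File "<stdin>", line 6, in <module>
    return _wrapfunc(a, 'round', decimals=decimals, out=out)
    return _wrapit(obj, method, *args, **kwds)
    conv = _array_converter(obj)
ValueError: setting an array element with a sequence. The requested array has an inhomogeneous shape after 1 dimensions. The detected shape was (2,) + inhomogeneous part.
```

View pics/wrist2.png

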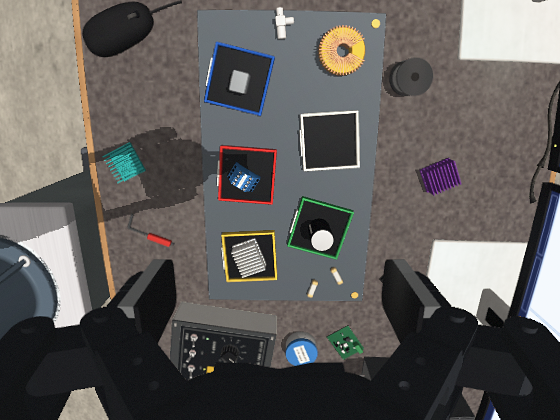

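The second lookout agrees with the first to within 1 mm. The trays are blue (240,78), red (247,174), yellow (248,256), green (321,227) and white (330,140), with the toroid at (342,50). I still need the terminal block's full outline and yaw.

```bash
python3 - <<'E'
from h import *
d=dict(np.load('/tmp/w2.npz'))
cv2.imwrite('pics/tb.png',cv2.resize(d['image'][135:215,205:290,::-1],None,fx=7,fy=7,interpolation=cv2.INTER_CUBIC))
P=cloud(d); hsv=cv2.cvtColor(d['image'],cv2.COLOR_RGB2HSV)
for lo,hi in [(.02,.06),(.024,.06),(.03,.06),(.036,.06),(.043,.06)]:
    m=(np.hypot(P[...,0]-.461,P[...,1]-.214)<.034)&(P[...,2]>lo)&(P[...,2]<hi)
    r=cv2.minAreaRect((P[m][:,:2]*1000).astype(np.float32)); print(lo,m.sum(),np.round(r[0],1),np.round(r[1],1),round(r[2],1))
m=(np.hypot(P[...,0]-.577,P[...,1]-.4)<.06)&(P[...,2]>.012)
print('toroid',cv2.minEnclosingCircle(P[m][:,:2].astype(np.float32)))
E
```

```text
0.02 568 [457.6 212.9] [25.1 44.8] 58.1
0.024 552 [457.5 212.9] [25.1 44.1] 58.1
0.03 485 [457.5 212.9] [25.1 41. ] 58.1
0.036 374 [457.5 212.8] [24.9 31.9] 58.1
0.043 304 [457.6 212.7] [24.9 26.7] 58.1
toroid ((0.5751638412475586, 0.40011680126190186), 0.05820711702108383)
```

View pics/tb.png

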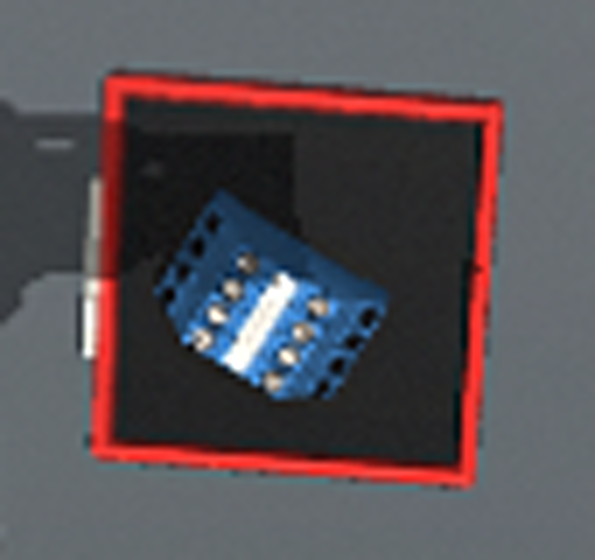

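The crop shows the terminal block's long axis at about -32° in world, so I will close across 58°. I start by parking the capacitor.

Emit:
{"api": "drive_tool", "payload": {"plan": [[-0.016, 0.008, 0.0385, 0, 0, 0, 0.6], [-0.016, 0.008, 0.0385, 0, 0, 0, 0.6], [-0.016, 0.008, 0.0385, 0, 0, 0, 0.6], [-0.016, 0.008, 0.0385, 0, 0, 0, 0.6], [-0.016, 0.008, 0.0385, 0, 0, 0, 0.6], [-0.016, 0.008, 0.0385, 0, 0, 0, 0.6], [-0.016, 0.008, 0.0385, 0, 0, 0, 0.6], [-0.016, 0.008, 0.0385, 0, 0, 0, 0.6], [-0.002, 0, 0, 0, 0, 0, 0.6], [0, 0, 0, 0, 0, 0, 0.6]]}}

```text
t: 2.65
tcp_pos: [0.5749, 0.1267, 0.1111]
tool_rot: [0.708, 0.706, -0.001, -0.001]
force: [-0.4, 0.1, 0.6]
finger_gap: 0.799
gripper_force: 0.0
```

Emit:
{"api": "drive_tool", "payload": {"plan": [[0, 0, 0.024, 0, 0, 0, 0.6], [0, 0, 0.024, 0, 0, 0, 0.6], [0, 0, 0.023, 0, 0, 0, 0.6], [0, 0, 0, 0, 0, 0, 0.6], [0, 0, 0, 0, 0, 0, -1], [0, 0, 0, 0, 0, 0, -1], [0, 0, 0, 0, 0, 0, -1], [0, 0, 0, 0, 0, 0, -1], [0, 0, 0, 0, 0, 0, -1], [0, 0, 0, 0, 0, 0, -1]], "newtons": 35}}

```text
t: 3.65
tcp_pos: [0.5764, 0.1284, 0.0428]
tool_rot: [0.707, 0.707, 0.002, 0.001]
force: [0.3, 0.7, 6.0]
finger_gap: 0.398
gripper_force: 34.6
```

Emit:
{"api": "drive_tool", "payload": {"plan": [[0, 0, -0.02, 0, 0, 0, -1], [0, 0, -0.03, 0, 0, 0, -1], [0, 0, -0.03, 0, 0, 0, -1], [0.035, 0.003, 0, 0, 0, 0, -1], [0.035, 0.003, 0, 0, 0, 0, -1], [0.035, 0.004, 0, 0, 0, 0, -1], [0.035, 0.003, 0, 0, 0, 0, -1], [0, 0, 0, 0, 0, 0, -1], [0, 0, 0, 0, 0, 0, -1]]}}

```text
t: 4.55
tcp_pos: [0.5877, 0.2688, 0.121]
tool_rot: [0.706, 0.708, 0.0, 0.0]
force: [-1.1, -1.6, 0.4]
finger_gap: 0.396
gripper_force: 35.1
```

```bash
python3 - <<'E'
from h import *
d=snap('side','side1.png'); E=np.array(d['extrinsics']); print(manip.sense()['tcp_pos'])
cv2.imwrite('pics/s1.png',cv2.resize(d['image'][100:280,180:420,::-1],None,fx=3,fy=3))
E
```

```text
[0.5876524  0.26778902 0.12077284]
```

View pics/s1.png

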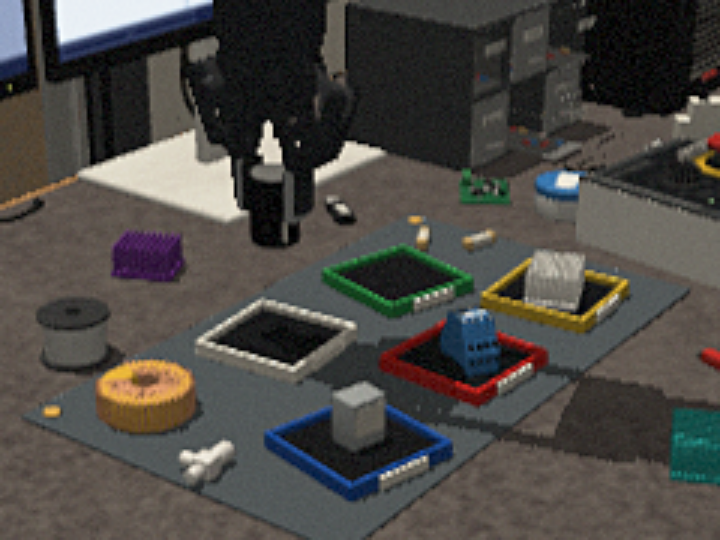

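The capacitor is held upright, seen at (270,205) in the crop, above the white tray. I lower it into the tray next.

Emit:
{"api": "drive_tool", "payload": {"plan": [[0, 0, 0.03, 0, 0, 0, -1], [0, 0, 0.03, 0, 0, 0, -1], [0, 0, 0.01, 0, 0, 0, -1], [0, 0, 0.004, 0, 0, 0, -1], [0, 0, 0.003, 0, 0, 0, -1], [0, 0, 0, 0, 0, 0, -1], [0, 0, 0, 0, 0, 0, -1]]}}

```text
t: 5.3
tcp_pos: [0.5888, 0.2681, 0.0445]
tool_rot: [0.707, 0.707, 0.001, 0.001]
force: [-0.4, -0.0, -0.3]
finger_gap: 0.4
gripper_force: 35.1
```

Emit:
{"api": "drive_tool", "payload": {"plan": [[0, 0, 0.002, 0, 0, 0, -1], [0, 0, 0, 0, 0, 0, -1], [0, 0, 0, 0, 0, 0, 0.1], [0, 0, 0, 0, 0, 0, 0.2], [0, 0, 0, 0, 0, 0, 0.3], [0, 0, 0, 0, 0, 0, 0.3], [0, 0, 0, 0, 0, 0, 0.3], [0, 0, -0.04, 0, 0, 0, 0.3], [0, 0, -0.045, 0, 0, 0, 0.3], [0, 0, -0.045, 0, 0, 0, 0.3]]}}

```text
t: 6.3
tcp_pos: [0.5875, 0.2678, 0.1719]
tool_rot: [0.707, 0.707, -0.001, -0.001]
force: [0.5, -0.1, -0.5]
finger_gap: 0.653
gripper_force: 0.0
```

Emit:
{"api": "drive_tool", "payload": {"plan": [[-0.0315, -0.021, 0, 0, 0, 0, 0.6], [-0.0315, -0.021, 0, 0, 0, 0, 0.6], [-0.0315, -0.021, 0, 0, 0, 0, 0.6], [-0.0315, -0.021, 0, 0, 0, 0, 0.6], [-0.0315, -0.021, 0, 0, 0, 0, 0.6], [-0.0315, -0.021, 0, 0, 0, 0, 0.6], [0, 0, 0.02, 0, 0, -6.8, 0.6], [0, 0, 0.02, 0, 0, -6.8, 0.6], [0, 0, 0.02, 0, 0, -6.8, 0.6], [0, 0, 0, 0, 0, 0, 0.6]]}}

```text
t: 7.3
tcp_pos: [0.4605, 0.0789, 0.1096]
tool_rot: [0.571, 0.821, -0.001, -0.002]
force: [-1.5, -0.5, 0.4]
finger_gap: 0.798
gripper_force: 0.0
```

Emit:
{"api": "drive_tool", "payload": {"plan": [[0, 0, 0, 0, 0, 0, 0.6]]}}

```text
t: 7.4
tcp_pos: [0.462, 0.079, 0.1113]
tool_rot: [0.572, 0.82, -0.0, -0.0]
force: [0.1, 0.6, 0.5]
finger_gap: 0.799
gripper_force: 0.0
```

```bash
cat >> h.py <<'E'
def st():
    from scipy.spatial.transform import Rotation as R
    s=manip.sense(); M=R.from_quat(s['tool_rot']).as_matrix()
    print('tcp',s['tcp_pos'].round(4),'closing yaw',round(np.degrees(np.arctan2(M[1,1],M[0,1])),1),'tilt',round(np.degrees(np.arccos(-M[2,2])),2),'q6',s['q'][5].round(2))
E
python3 -c "
from h import *
st()"
```

```text
tcp [0.462  0.079  0.1113] closing yaw 20.3 tilt 0.04 q6 -0.42
```

Emit:
{"api": "drive_tool", "payload": {"plan": [[0, 0, 0.03, 0, 0, 0, 0.6], [0, 0, 0.03, 0, 0, 0, 0.6], [0, 0, 0.021, 0, 0, 0, 0.6], [0, 0, 0, 0, 0, 0, 0.6], [0, 0, 0, 0, 0, 0, -1], [0, 0, 0, 0, 0, 0, -1], [0, 0, 0, 0, 0, 0, -1], [0, 0, 0, 0, 0, 0, -1], [0, 0, 0, 0, 0, 0, -1], [0, 0, 0, 0, 0, 0, -1]]}}

```text
t: 8.4
tcp_pos: [0.4631, 0.0791, 0.0319]
tool_rot: [0.571, 0.821, 0.001, 0.001]
force: [0.3, -0.0, 7.7]
finger_gap: 0.457
gripper_force: 35.9
```

Emit:
{"api": "drive_tool", "payload": {"plan": [[0, 0, -0.02, 0, 0, 0, -1], [0, 0, -0.03, 0, 0, 0, -1], [0, 0, -0.03, 0, 0, 0, -1], [0.002, 0.03, 0, 0, 0, 0, -1], [0.001, 0.03, 0, 0, 0, 0, -1], [0.001, 0.031, 0, 0, 0, 0, -1], [0.001, 0.031, 0, 0, 0, 0, -1], [0, 0, 0, 0, 0, 0, -1], [0, 0, 0, 0, 0, 0, -1]]}}

```text
t: 9.3
tcp_pos: [0.5743, 0.1264, 0.1106]
tool_rot: [0.57, 0.821, -0.0, -0.0]
force: [-0.1, 0.2, -0.2]
finger_gap: 0.459
gripper_force: 35.6
```

```bash
python3 - <<'E'
from h import *
st()
d=snap('side','side2.png'); 
cv2.imwrite('pics/s2.png',cv2.resize(d['image'][100:280,180:420,::-1],None,fx=3,fy=3))
E
```

```text
tcp [0.5743 0.1264 0.1106] closing yaw 20.4 tilt 0.02 q6 -0.33
```

View pics/s2.png

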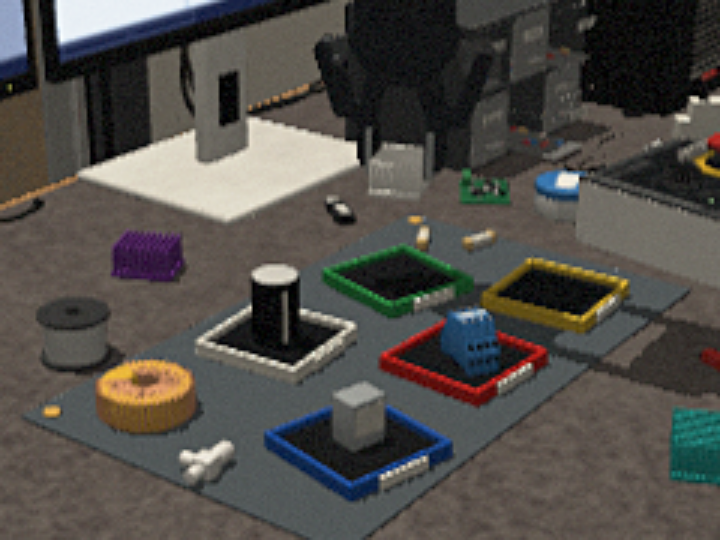

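The capacitor stands in the white tray (275,305), and the heat sink is held level (398,172) above green. I lower and release it.

Emit:
{"api": "drive_tool", "payload": {"plan": [[0, 0.002, 0.03, 0, 0, 0, -1], [0, 0, 0.03, 0, 0, 0, -1], [0, 0, 0.012, 0, 0, 0, -1], [0, 0, 0.004, 0, 0, 0, -1], [0, 0, 0.003, 0, 0, 0, -1], [0, 0, 0, 0, 0, 0, -1], [0, 0, 0, 0, 0, 0, -1]]}}

```text
t: 10.05
tcp_pos: [0.5773, 0.1269, 0.0325]
tool_rot: [0.571, 0.821, 0.001, 0.001]
force: [0.3, 0.3, -0.3]
finger_gap: 0.456
gripper_force: 35.7
```

Emit:
{"api": "drive_tool", "payload": {"plan": [[0, 0, 0.001, 0, 0, 0, -1], [0, 0, 0.001, 0, 0, 0, -1], [0, 0, 0, 0, 0, 0, 0.2], [0, 0, 0, 0, 0, 0, 0.3], [0, 0, 0, 0, 0, 0, 0.5], [0, 0, 0, 0, 0, 0, 0.5], [0, 0, 0, 0, 0, 0, 0.5], [0, 0, -0.04, 0, 0, 0, 0.5], [0, 0, -0.045, 0, 0, 0, 0.5], [0, 0, -0.045, 0, 0, 0, 0.5]]}}

```text
t: 11.05
tcp_pos: [0.5759, 0.1269, 0.1599]
tool_rot: [0.571, 0.821, -0.001, -0.001]
force: [1.3, -0.5, -1.1]
finger_gap: 0.747
gripper_force: 0.0
```

```bash
python3 -c "
from h import *
st()"
```

```text
tcp [0.5759 0.1269 0.1599] closing yaw 20.4 tilt 0.13 q6 -0.33
```

Emit:
{"api": "drive_tool", "payload": {"plan": [[0, 0, 0, 0, 0, 7.1, 0.3], [0, 0, 0, 0, 0, 7.1, 0.3], [0, 0, 0, 0, 0, 7.1, 0.3], [0, 0, 0, 0, 0, 7.1, 0.3], [0, 0, 0, 0, 0, 7.0, 0.3], [0.031, -0.029, 0, 0, 0, 0, 0.3], [0.031, -0.029, 0, 0, 0, 0, 0.3], [0.031, -0.029, 0, 0, 0, 0, 0.3], [0.031, -0.029, 0, 0, 0, 0, 0.3], [0.031, -0.029, 0, 0, 0, 0, 0.3]]}}

```text
t: 12.05
tcp_pos: [0.4755, 0.3154, 0.1592]
tool_rot: [0.793, 0.609, -0.0, -0.0]
force: [1.4, 0.5, 0.2]
finger_gap: 0.649
gripper_force: 0.0
```

Emit:
{"api": "drive_tool", "payload": {"plan": [[0.03, -0.029, 0.0, 0, 0, 0, 0.3], [0, 0, 0.03, 0, 0, 0, 0.3], [0, 0, 0.02, 0, 0, 0, 0.3], [0, 0, 0, 0, 0, 0, 0.3], [0, 0, 0, 0, 0, 0, 0.3]]}}

```text
t: 12.55
tcp_pos: [0.4562, 0.3506, 0.1092]
tool_rot: [0.793, 0.609, -0.0, -0.0]
force: [-0.0, -0.6, 0.6]
finger_gap: 0.655
gripper_force: 0.0
```

```bash
python3 -c "
from h import *
st()"
```

```text
tcp [0.4562 0.3506 0.1092] closing yaw -15.0 tilt 0.05 q6 0.72
```

Emit:
{"api": "drive_tool", "payload": {"plan": [[0, 0, 0.03, 0, 0, 0, 0.3], [0, 0, 0.03, 0, 0, 0, 0.3], [0, 0, 0.016, 0, 0, 0, 0.3], [0, 0, 0, 0, 0, 0, 0.3], [0, 0, 0, 0, 0, 0, -1], [0, 0, 0, 0, 0, 0, -1], [0, 0, 0, 0, 0, 0, -1], [0, 0, 0, 0, 0, 0, -1], [0, 0, 0, 0, 0, 0, -1], [0, 0, 0, 0, 0, 0, -1]]}}

```text
t: 13.55
tcp_pos: [0.4576, 0.3512, 0.0351]
tool_rot: [0.793, 0.609, 0.002, 0.0]
force: [-0.2, -0.8, 6.0]
finger_gap: 0.246
gripper_force: 35.4
```

Emit:
{"api": "drive_tool", "payload": {"plan": [[0, 0, -0.02, 0, 0, 0, -1], [0, 0, -0.035, 0, 0, 0, -1], [0, 0, -0.03, 0, 0, 0, -1], [-0.04, 0.012, 0, 0, 0, 0, -1], [-0.045, 0.013, 0, 0, 0, 0, -1], [-0.045, 0.013, 0, 0, 0, 0, -1], [-0.045, 0.013, 0, 0, 0, 0, -1], [-0.045, 0.013, 0, 0, 0, 0, -1], [-0.042, 0.0125, 0, 0, 0, 0, -1], [0, 0, 0, 0, 0, 0, -1]]}}

```text
t: 14.55
tcp_pos: [0.4633, 0.0733, 0.1188]
tool_rot: [0.795, 0.606, 0.0, 0.001]
force: [0.5, 0.6, -0.6]
finger_gap: 0.247
gripper_force: 34.5
```

Emit:
{"api": "drive_tool", "payload": {"plan": [[0, 0, 0, 0, 0, 0, -1], [0, 0, 0, 0, 0, 0, -1]]}}

```text
t: 14.75
tcp_pos: [0.4622, 0.0786, 0.1185]
tool_rot: [0.793, 0.609, 0.0, -0.0]
force: [0.0, 0.9, 0.5]
finger_gap: 0.252
gripper_force: 34.5
```

```bash
python3 - <<'E'
from h import *
st()
d=snap('side','side3.png'); 
cv2.imwrite('pics/s3.png',cv2.resize(d['image'][100:280,180:420,::-1],None,fx=3,fy=3))
E
```

```text
tcp [0.4622 0.0786 0.1185] closing yaw -15.0 tilt 0.02 q6 0.19
```

View pics/s3.png

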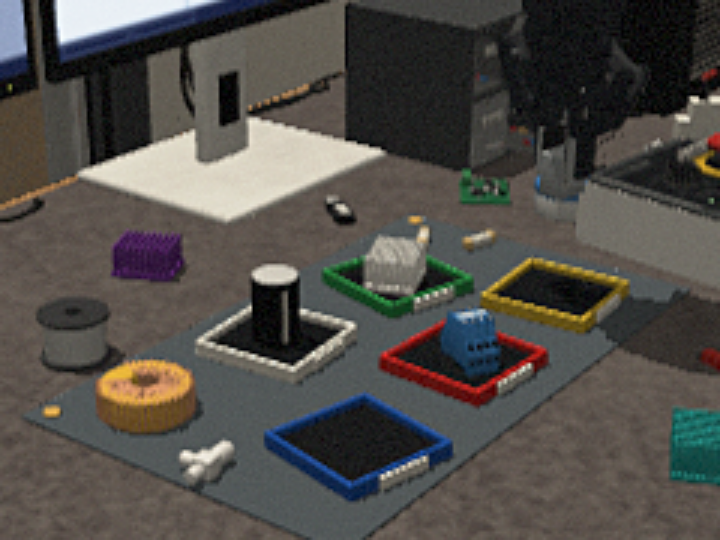

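The heat sink sits in the green tray (393,265), and the relay is held upright (555,165) above yellow. I lower it.

Emit:
{"api": "drive_tool", "payload": {"plan": [[0, 0, 0.03, 0, 0, 0, -1], [0, 0, 0.03, 0, 0, 0, -1], [0, 0, 0.016, 0, 0, 0, -1], [0, 0, 0.004, 0, 0, 0, -1], [0, 0, 0.003, 0, 0, 0, -1], [0, 0, 0, 0, 0, 0, -1], [0, 0, 0, 0, 0, 0, -1]]}}

```text
t: 15.5
tcp_pos: [0.4629, 0.0782, 0.0361]
tool_rot: [0.793, 0.609, 0.001, 0.001]
force: [-0.0, 0.1, -0.6]
finger_gap: 0.249
gripper_force: 34.6
```

Emit:
{"api": "drive_tool", "payload": {"plan": [[0, 0, 0.001, 0, 0, 0, -1], [0, 0, 0.001, 0, 0, 0, -1], [0, 0, 0, 0, 0, 0, -0.3], [0, 0, 0, 0, 0, 0, -0.1], [0, 0, 0, 0, 0, 0, 0.1], [0, 0, 0, 0, 0, 0, 0.1], [0, 0, 0, 0, 0, 0, 0.1], [0, 0, -0.03, 0, 0, 0, 0.1], [0, 0, -0.045, 0, 0, 0, 0.1], [0, 0, -0.035, 0, 0, 0, 0.1]]}}

```text
t: 16.5
tcp_pos: [0.4622, 0.0778, 0.1446]
tool_rot: [0.793, 0.609, -0.0, -0.0]
force: [1.2, 0.5, -0.1]
finger_gap: 0.55
gripper_force: 0.0
```

```bash
python3 -c "
from h import *
st()"
```

```text
tcp [0.4622 0.0778 0.1446] closing yaw -15.0 tilt 0.03 q6 0.19
```

Emit:
{"api": "drive_tool", "payload": {"plan": [[0.043, -0.0132, 0, 0, 0, 0, 0.4], [0.043, -0.0132, 0, 0, 0, 0, 0.4], [0.043, -0.0132, 0, 0, 0, -8.1, 0.4], [0, 0, 0, 0, 0, -8.1, 0.4], [0, 0, 0, 0, 0, -8.1, 0.4], [0, 0, 0, 0, 0, -8.1, 0.4], [0, 0, 0, 0, 0, -8.1, 0.4], [0, 0, 0, 0, 0, -8.1, 0.4], [0, 0, 0, 0, 0, -8.1, 0.4], [0, 0, 0, 0, 0, -8.2, 0.4]]}}

```text
t: 17.5
tcp_pos: [0.4571, 0.2126, 0.1431]
tool_rot: [0.34, 0.94, -0.0, -0.0]
force: [0.5, -0.2, 0.4]
finger_gap: 0.704
gripper_force: 0.0
```

Emit:
{"api": "drive_tool", "payload": {"plan": [[0, 0, 0.03, 0, 0, -8.2, 0.4], [0, 0, 0, 0, 0, 0, 0.4], [0, 0, 0, 0, 0, 0, 0.4]]}}

```text
t: 17.8
tcp_pos: [0.4568, 0.2125, 0.1129]
tool_rot: [0.276, 0.961, -0.001, -0.001]
force: [0.3, -0.1, 0.6]
finger_gap: 0.702
gripper_force: 0.0
```

```bash
python3 -c "
from h import *
st()"
```

```text
tcp [0.4568 0.2125 0.1129] closing yaw 57.9 tilt 0.14 q6 -0.8
```

Emit:
{"api": "drive_tool", "payload": {"plan": [[0, 0, 0.03, 0, 0, 0, 0.4], [0, 0, 0.03, 0, 0, 0, 0.4], [0, 0, 0.02, 0, 0, 0, 0.4], [0, 0, 0, 0, 0, 0, 0.4], [0, 0, 0, 0, 0, 0, -1], [0, 0, 0, 0, 0, 0, -1], [0, 0, 0, 0, 0, 0, -1], [0, 0, 0, 0, 0, 0, -1], [0, 0, 0, 0, 0, 0, -1], [0, 0, 0, 0, 0, 0, -1]]}}

```text
t: 18.8
tcp_pos: [0.4585, 0.2129, 0.0348]
tool_rot: [0.275, 0.961, 0.001, 0.001]
force: [-0.1, -0.7, 7.6]
finger_gap: 0.282
gripper_force: 37.7
```

```bash
python3 -c "
from h import *
st()"
```

```text
tcp [0.4585 0.2129 0.0348] closing yaw 58.1 tilt 0.18 q6 -0.8
```

Emit:
{"api": "drive_tool", "payload": {"plan": [[0, 0, -0.02, 0, 0, 0, -1], [0, 0, -0.03, 0, 0, 0, -1], [0, 0, -0.03, 0, 0, 0, -1], [0.0198, 0.0297, 0, 0, 0, 0, -1], [0.0198, 0.0297, 0, 0, 0, 0, -1], [0.0198, 0.0297, 0, 0, 0, 0, -1], [0.0198, 0.0297, 0, 0, 0, 0, -1], [0, 0, 0, 0, 0, 0, -1], [0, 0, 0, 0, 0, 0, -1]]}}

```text
t: 19.7
tcp_pos: [0.4524, 0.3558, 0.1135]
tool_rot: [0.274, 0.962, -0.0, 0.0]
force: [-0.1, -0.3, -1.4]
finger_gap: 0.278
gripper_force: 36.9
```

```bash
python3 - <<'E'
from h import *
st()
d=snap('side','side4.png'); 
cv2.imwrite('pics/s4.png',cv2.resize(d['image'][100:280,180:420,::-1],None,fx=3,fy=3))
E
```

```text
tcp [0.4524 0.3558 0.1135] closing yaw 58.2 tilt 0.02 q6 -0.54
```

View pics/s4.png

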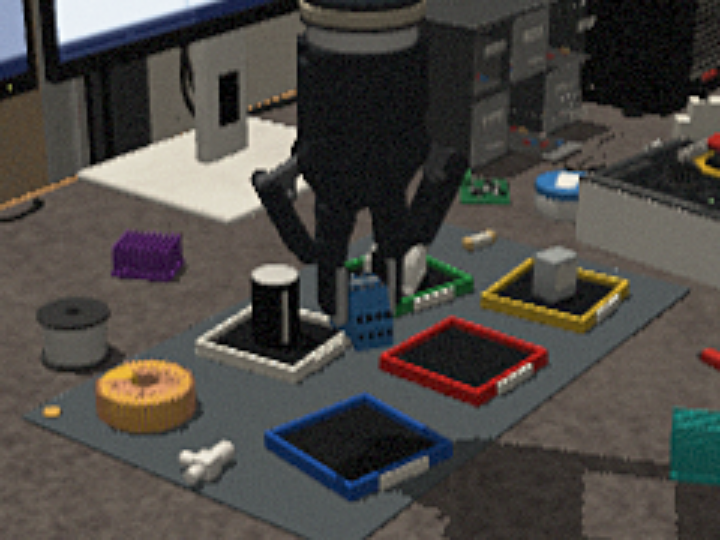

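The relay stands in yellow (555,275), and the terminal block is held upright (370,315) above blue. I lower it.

Emit:
{"api": "drive_tool", "payload": {"plan": [[0, 0, 0.03, 0, 0, 0, -1], [0, 0, 0.03, 0, 0, 0, -1], [0, 0, 0.013, 0, 0, 0, -1], [0, 0, 0.003, 0, 0, 0, -1], [0, 0, 0.002, 0, 0, 0, -1], [0, 0, 0, 0, 0, 0, -1], [0, 0, 0, 0, 0, 0, -1]]}}

```text
t: 20.45
tcp_pos: [0.4538, 0.3556, 0.0364]
tool_rot: [0.275, 0.961, 0.001, 0.001]
force: [0.5, -0.1, -1.2]
finger_gap: 0.27
gripper_force: 36.8
```

Emit:
{"api": "drive_tool", "payload": {"plan": [[0, 0, 0.001, 0, 0, 0, -1], [0, 0, 0.001, 0, 0, 0, -1], [0, 0, 0, 0, 0, 0, -0.2], [0, 0, 0, 0, 0, 0, 0.0], [0, 0, 0, 0, 0, 0, 0.2], [0, 0, 0, 0, 0, 0, 0.2], [0, 0, 0, 0, 0, 0, 0.2], [0, 0, -0.03, 0, 0, 0, 0.2], [0, 0, -0.045, 0, 0, 0, 0.2], [0, 0, -0.045, 0, 0, 0, 0.2]]}}

```text
t: 21.45
tcp_pos: [0.4523, 0.355, 0.1537]
tool_rot: [0.275, 0.961, -0.001, -0.001]
force: [1.2, 0.6, -0.5]
finger_gap: 0.6
gripper_force: 0.0
```

```bash
python3 -c "
from h import *
st()"
```

```text
tcp [0.4523 0.355  0.1537] closing yaw 58.1 tilt 0.16 q6 -0.54
```

Emit:
{"api": "drive_tool", "payload": {"plan": [[0, 0, -0.01, 0, 0, 8.3, 0.4], [0, 0, -0.01, 0, 0, 8.3, 0.4], [0, 0, -0.01, 0, 0, 8.3, 0.4], [0, 0, 0, 0, 0, 8.3, 0.4], [0, 0, 0, 0, 0, 8.3, 0.4], [0, 0, 0, 0, 0, 8.3, 0.4], [0, 0, 0, 0, 0, 8.3, 0.4], [-0.022, 0.034, 0, 0, 0, 0, 0.4], [-0.022, 0.034, 0, 0, 0, 0, 0.4], [-0.022, 0.034, 0, 0, 0, 0, 0.4]]}}

```text
t: 22.45
tcp_pos: [0.5557, 0.2888, 0.1832]
tool_rot: [0.707, 0.707, -0.0, -0.0]
force: [0.0, 0.0, 0.8]
finger_gap: 0.701
gripper_force: 0.0
```

Emit:
{"api": "drive_tool", "payload": {"plan": [[-0.023, 0.034, 0, 0, 0, 0, 0.4], [0, 0, 0, 0, 0, 0, 0.4], [0, 0, 0, 0, 0, 0, 0.4]]}}

```text
t: 22.75
tcp_pos: [0.5892, 0.2655, 0.1827]
tool_rot: [0.708, 0.706, -0.0, -0.001]
force: [-0.9, -0.4, -0.2]
finger_gap: 0.704
gripper_force: 0.0
```

```bash
python3 - <<'E'
from h import *
st(); d=snap('wrist','wrist3.png'); measure(d); s=snap('scene','scene3.png'); 
P=cloud(s); m=(np.hypot(P[...,0]-.588,P[...,1]-.266)<.05)&(P[...,2]>.055)&(P[...,2]<.075)
m=m.astype(np.uint8); cs,_=cv2.findContours(m,cv2.RETR_EXTERNAL,cv2.CHAIN_APPROX_NONE); q=max(cs,key=len)[:,0]
print(m.sum(),cv2.minEnclosingCircle((onplane(s,q,.061)[:,:2]*1000).astype(np.float32)))
E
```

```text
tcp [0.5892 0.2655 0.1827] closing yaw -0.1 tilt 0.08 q6 0.25
tray red [462.1 214.9] [88.9 87.9] 85.3 
   empty red
tray yellow [432.3  44.9] [22.9 28. ] 2.8 
   part in yellow ztop 0.046 0.043 [455.5  76.7] [25.4  9.1] 81.7 136
tray blue [454.6 355.5] [85.8 89.1] 75.7 
   part in blue ztop 0.048 0.046 [454.1 355.8] [25.3 26.3] 58.0 1142
tray green [577.4 127.8] [91.1 86. ] 73.8 
   part in green ztop 0.038 0.035 [577.6 127.5] [40.6 48.9] 20.8 1354
tray white [608.4 281.8] [133.2 141.9] 85.1 
   part in white ztop 0.064 0.061 [589.6 266.7] [33.6 33.3] 89.9 1592
100 ((581.8633422851562, 270.5870666503906), 24.45797348022461)
```

View pics/wrist3.png

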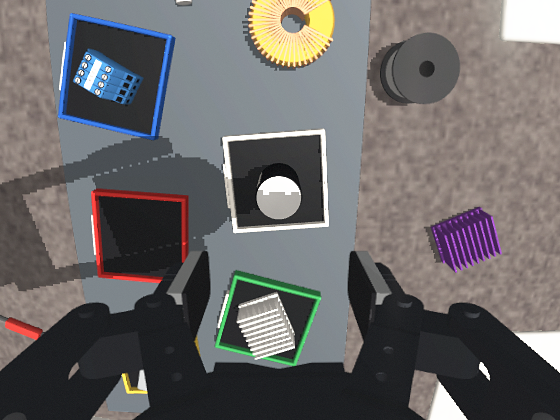

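The wrist view shows the capacitor centred in white (278,197), the terminal block in blue (107,77) and the heat sink in green (267,325). All of them sit within about 2 mm of their tray centres. I descend on the capacitor.

Emit:
{"api": "drive_tool", "payload": {"plan": [[0.001, 0, 0.04, 0, 0, 0, 0.4], [0, 0, 0.04, 0, 0, 0, 0.4], [0, 0, 0.04, 0, 0, 0, 0.4], [0, 0, 0.022, 0, 0, 0, 0.4], [0, 0, 0, 0, 0, 0, 0.4], [0, 0, 0, 0, 0, 0, -1], [0, 0, 0, 0, 0, 0, -1], [0, 0, 0, 0, 0, 0, -1], [0, 0, 0, 0, 0, 0, -1], [0, 0, 0, 0, 0, 0, -1]]}}

```text
t: 23.85
tcp_pos: [0.59, 0.2678, 0.0432]
tool_rot: [0.707, 0.707, 0.001, 0.001]
force: [-1.0, 1.2, 6.4]
finger_gap: 0.397
gripper_force: 35.4
```

Emit:
{"api": "drive_tool", "payload": {"plan": [[0, 0, -0.02, 0, 0, 0, -1], [0, 0, -0.03, 0, 0, 0, -1], [0, 0, -0.03, 0, 0, 0, -1], [-0.013, -0.032, 0, 0, 0, 0, -1], [-0.013, -0.032, 0, 0, 0, 0, -1], [-0.013, -0.032, 0, 0, 0, 0, -1], [-0.013, -0.032, 0, 0, 0, 0, -1], [0, 0, 0, 0, 0, 0, -1], [0, 0, 0, 0, 0, 0, -1]]}}

```text
t: 24.75
tcp_pos: [0.461, 0.2152, 0.1218]
tool_rot: [0.707, 0.707, 0.0, 0.0]
force: [0.4, -0.1, -0.4]
finger_gap: 0.402
gripper_force: 35.1
```

Emit:
{"api": "drive_tool", "payload": {"plan": [[0, 0, 0.03, 0, 0, 0, -1], [0, 0, 0.03, 0, 0, 0, -1], [0, 0, 0.009, 0, 0, 0, -1], [0, 0, 0.004, 0, 0, 0, -1], [0, 0, 0.003, 0, 0, 0, -1], [0, 0, 0, 0, 0, 0, -1], [0, 0, 0, 0, 0, 0, -1]]}}

```text
t: 25.45
tcp_pos: [0.4618, 0.2156, 0.0461]
tool_rot: [0.707, 0.707, 0.001, 0.0]
force: [0.2, -0.4, -1.1]
finger_gap: 0.395
gripper_force: 35.1
```

Emit:
{"api": "drive_tool", "payload": {"plan": [[0, 0, 0.002, 0, 0, 0, -1], [0, 0, 0.0015, 0, 0, 0, -1], [0, 0, 0, 0, 0, 0, 0.1], [0, 0, 0, 0, 0, 0, 0.2], [0, 0, 0, 0, 0, 0, 0.3], [0, 0, 0, 0, 0, 0, 0.3], [0, 0, 0, 0, 0, 0, 0.3], [0, 0, -0.04, 0, 0, 0, 0.3], [0, 0, -0.045, 0, 0, 0, 0.3], [0, 0, -0.045, 0, 0, 0, 0.3]]}}

```text
t: 26.45
tcp_pos: [0.4604, 0.2152, 0.1725]
tool_rot: [0.707, 0.707, -0.001, -0.001]
force: [1.3, 0.6, -0.5]
finger_gap: 0.647
gripper_force: 0.0
```

Emit:
{"api": "drive_tool", "payload": {"plan": [[0, 0.01, -0.045, 0, 0, 0, 0.3], [0, 0.01, -0.045, 0, 0, 0, 0.3], [0, 0.01, -0.045, 0, 0, 0, 0.3], [0, 0.01, -0.045, 0, 0, 0, 0.3], [0, 0.01, -0.045, 0, 0, 0, 0.3], [0, 0, 0, 0, 0, 0, 0.3], [0, 0, 0, 0, 0, 0, 0.3], [0, 0, 0, 0, 0, 0, 0.3]]}}

```text
t: 27.25
tcp_pos: [0.5098, 0.2151, 0.3951]
tool_rot: [0.707, 0.707, -0.002, -0.001]
force: [-0.0, 0.5, -0.1]
finger_gap: 0.644
gripper_force: 0.0
```

```bash
python3 - <<'E'
from h import *
st(); d=snap('wrist','wrist4.png'); measure(d)
E
```

```text
tcp [0.5098 0.2151 0.3951] closing yaw 0.0 tilt 0.22 q6 0.2
tray red [461.2 213.8] [85.9 86. ] 85.3 
   part in red ztop 0.064 0.061 [462.8 213.4] [33.3 33. ] 88.0 512
tray yellow [462.3  77.5] [86.  89.1] 2.8 
   part in yellow ztop 0.046 0.043 [463.3  77.1] [28.3 21.8] 75.2 258
tray blue [453.4 355.5] [86.  86.3] 75.5 
   part in blue ztop 0.048 0.046 [453.3 355.7] [24.4 26. ] 57.8 395
tray green [576.3 126.4] [87.3 87. ] 73.8 
   part in green ztop 0.038 0.035 [577.2 127.7] [39.9 47.3] 20.2 449
tray white [587.3 266. ] [88.9 86.9] 4.2 
   empty white
```

View pics/wrist4.png

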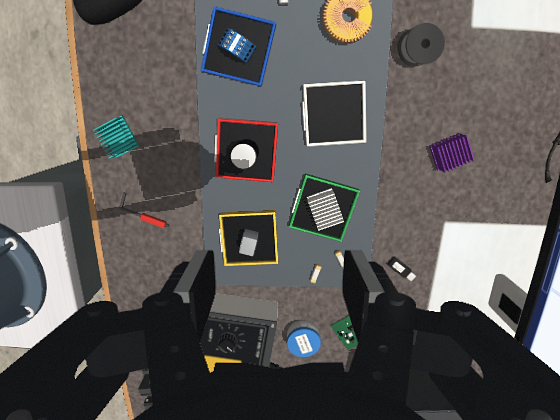

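All four parts are upright and within 2 mm of their own tray centres: capacitor (243,155), relay (249,243), terminal block (236,44), heat sink (324,209). The white tray is empty, and the toroid has not been touched.

```bash
python3 -c "
from station import manip
print(manip.sign_off())"
```

```text
the job is handed in; nothing more can be done
None
```

I handed the job in at about 27 s, with each of the four parts upright and within 2 mm of its own tray's centre on the last wrist-camera check, the capacitor having been parked in the white tray on the way, the white tray now empty and the ring core not touched; the hand-in call returned no verdict.

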